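# Open the ultrasonic cleaner on the goldsmith's bench

### The job

Open the ultrasonic jewellery cleaner with the fingertips alone: press its blue release tab down so that the lavender lid springs up by itself, then push the lid gently the rest of the way back until it leans past upright against its stop and stays there. Only press and push: do not knock, move or pick up the torch, the jar or the ring clamp standing around it, and finish with the hand clear of everything.

Things in the scene. Friction and masses are not known exactly. Their poses are not given: they have to be found in the camera images.
- cleaner: White bench-top ultrasonic cleaner, fixed to the bench, 155 mm deep (its x), 205 mm wide (its y), 120 mm high with the lid shut, housing alone 102 mm. Origin: centre of its underside, on the bench. Its -x side is the front (dark control strip, blue tab); its +x side carries the lid hinge. Under the lid lies an empty steel tank with a wire basket, 96 by 150 mm, 68 mm deep.
- tab_pad (a point): Middle of the top face of the blue release tab, a pad 44 mm wide and 25 mm deep that sticks out of the middle of the front, 98 mm above the bench, just under the lid's front edge; the point lies 93.5 mm in front of the cleaner's origin. From it the pad reaches 11.5 mm forward; the face of the shut lid is 16 mm behind it. It is pressed down from above.
- tab (a joint): Rocking angle of the release tab about a level axle in the cleaner's front, 20 mm behind tab_pad: 0 at rest, grows as the pad goes down, 0.32 rad at its stop (pad middle 6.5 mm down). It lets go of the lid at about 0.14 rad (pad middle 3 mm down, about 4 N); fully down takes about 6.5 N. It springs back when let go. While it is at rest the lid is latched and cannot be opened.
- lid (a joint): Opening angle of the lid: 0 shut and latched. Once unlatched, a spring lifts it, damped, within 2 s to about 0.7 rad (40 degrees), where it waits. Let go between there and upright (1.57 rad) it sinks back to 0.7; past upright its weight takes it to the stop at 1.80 rad (103 degrees), where it stays. It weighs about 150 g: pushing it round slowly takes 1 to 2 N near its front edge.
- lid_edge (a point): Middle of the lower front edge of the lid, moving with it, 149.5 mm from the hinge line. The lid is a flat lavender frame with a clear window, 152 mm deep, 205 mm wide, 16 mm thick. This point is about 200 mm above the bench with the lid sprung up, 250 mm fully open. Just behind it a latch tongue 18 mm wide stands 30 mm out of the underside; beside it the underside is flat and free to push on.
- lid_hinge (a point): Middle of the lid's hinge line, which runs along the cleaner's y; 72 mm behind the cleaner's origin (along its +x), 104 mm above the bench. It lies in the plane of the lid's underside.
- torch_mid (a point): Bystander, loose: a brass hand torch standing upright on a foot 60 mm across, 134 mm high, black sleeve, steel nozzle bent to one side. The point is on its axis 65 mm above its foot; its z axis is up.
- jar_mid (a point): Bystander, loose: an amber glass jar with black cap, 58 mm across and 75 mm high. The point is its centre; its z axis is up.
- clamp_mid (a point): Bystander, loose: a wooden ring clamp with a brass band, lying flat, 120 mm long (its x), 26 mm wide, 23 mm high. The point is its centre; its z axis is up.
Mind the look-alikes: they are no part of the job. Leave any turquoise look-alike of the part that bears clamp_mid alone. Leave any pink look-alike of the part that bears torch_mid alone.

How it is judged (in metres and radians):
On the way, in this order (a step that is already met when the one before it is completed fails the run):
1. the fingers press the release tab down while the lid is still shut or just leaving its latch (value of joint tab above 0.1 rad and value of joint lid below 0.3 rad and contact force between the fingers and cleaner above 0.5 N).
2. the lid has sprung up to about 40 degrees, before it is pushed on (value of joint lid between 0.6 and 1 rad), for 0.1 s.
3. the fingers push the lid on towards upright (value of joint lid between 1.2 and 1.79 rad and contact force between the fingers and cleaner above 0.1 N).
At the end, for the whole second after the job is handed in: The lid rests, still, open at its stop (more than 1.7 rad of its 1.8), the tab has sprung back (under 0.05 rad), and torch, jar and ring clamp stand within 12 mm of where they were, not tipped by more than 0.15 rad (value of joint lid above 1.7 rad and velocity of joint lid between -0.05 and 0.05 rad/s and value of joint tab below 0.05 rad and distance of each of torch_mid, jar_mid, clamp_mid from where it was at the start of the episode below 0.012 m and angle between each of torch_mid, jar_mid, clamp_mid's own z axis and vertical below 0.15 rad); the robot touches nothing.
It fails at once if a bystander (torch, jar or ring clamp) is knocked, pushed or lifted: moved more than 15 mm (distance of any of torch_mid, jar_mid, clamp_mid from where it was at the start of the episode above 0.015 m).
It fails at once if the lid is flung or slammed (faster than 4 rad/s) (velocity of joint lid above 4 rad/s or velocity of joint lid below -4 rad/s).
It fails at once if the cleaner, its tab or its lid is struck or forced with more than 60 N (contact force between any of the arm, the fingers and cleaner above 60 N).
It also fails if it takes over 42 s, if anything falls off the work surface, if the arm or the gripper's body presses on something with over 40 N, if the wrist force passes 120 N, or if a joint passes its speed limit or range.

### The arm

A 6-joint arm with a two-finger parallel gripper is mounted at the origin on the work surface. World frame = base frame: x ahead of the robot, y to its left, z up, the work surface at z = 0. Lengths are in m, angles in degrees, forces in N, time in s.
With the tool pointing down it reaches from about 0.325 to 0.9 m from the base axis. Payload 3.5 kg.
Tool frame: the origin (TCP) lies midway between the tips of the shut fingers; the grasp point (between the pads) lies 19 mm behind it; z points along the fingers, y is the direction in which the jaws open and shut (so a half turn about z gives the same grasp; the last joint's range is limited). The gripper opens to 85 mm and grips with 20 to 120 N. Pads are 22 mm wide; open, the fingers measure 114 mm over their backs; the gripper's body (76 mm by 85 mm) begins 54 mm behind the grasp point. The pads swing forward as they close: fully open they stand 13 mm farther back than shut.
Start: joints at [-70.21, 15.837, -1.513, 72.651, 0, 84.076], TCP at [0.271, -0.563, 0.231] pointing down, gripper open.
Joint ranges: [-178.77, 178.77], [-48.84, 107.48], [-61.69, 71.31], [-111.58, 123.2], [-90, 87.43], [-180, 180]. Speed limits (degrees/s): [147.25, 147.25, 180, 180, 180, 180].

### API

Orientations are given as a 3x3 rotation matrix whose columns are the frame's x, y, z axes.
In Python, from station import arm, imaging gives the robot as it stands.
- The arm moves only by the tool apply_moves, never from a script. Its argument "motion" is a list that holds one entry, the list of rows, each a list of 7 numbers: the shift along the tool's x, y, z in mm, then the turn, a rotation vector about the tool's x, y, z in rad, then the gripper's target within -1 to 1 (fully open at 1, half-way at 0, shut at -1). A call has 1 to 8 rows; each row shifts and turns the pose as measured when the row begins, along the tool's axes as they then stand; what a row does not reach is not made up. A row lasts 1/12 s, in which the tool goes at most 41.7 mm and 7.16 degrees, less where a joint would pass 70% of its speed; a pose out of reach is approached as far as the arm can. A call with a gripper value outside its range is refused whole. The fingers move at their own pace and stop on an object; "newtons" is the grip in N (left out, the last holds). Time passes only in rows, so rows that do not move let the fingers close. It gives the time, the measured TCP pose, the force and the opening at its end, in the units of the state.
- arm.get_state(): the state, without advancing time (a new reading comes with each control period).
- imaging.grab_frame(name): name is "scene" or "side" or "wrist"; returns a dict with "image" (384x512x3 uint8, red, green, blue), "vertical_fov" (degrees; the focal length in pixels is half the picture's height over the tangent of half this angle, whatever the lens; pixels are square), "cx", "cy" (the principal point, pixels), "cam_to_world" (4x4, takes a point from camera to world coordinates). Camera axes: x right, y up, looking along -z (the intrinsics and any distortion apply to the point x, -y, -z); pixel columns grow to the right and rows downward; lengths in m; the calibration is good to about 2 mm. A picture is of the moment at which its call begins. There is no depth.
- arm.finish_job(): hands the job in, once; it reports no verdict.
The state is a dict: "time_s": time; "joint_pos": joint angles; "joint_velocities": joint speeds; "effort": joint torques, N m; "position": TCP position; "tool_rot": TCP orientation; "force": force on the tool from outside, world axes, zero at the start; "ft_torque": the same for the moment, N m; "finger_gap": opening from 0.0 (shut) to 1.0 (fully open).
Only numpy, scipy, OpenCV 4.12 (cv2) and the standard library are available. Lean on these libraries where they do the work, as an engineer would, in place of code of your own. Each camera call takes 0.05 s, during which the arm holds its last target. There are 200 camera calls.

## Working session

There is one attempt and no reset: what is moved stays moved. The work goes in short steps, Python scripts to look and compute and a tool call to move; the robot and the scene stay as the last step left them, time stands still between calls to the robot, and variables do not carry over. Pictures are saved under pics/ and viewed, about 8 in all and at most 12, crops included, and the job is handed in when it is done.

Besides the shell and the picture viewer there is one more tool, called after "Call:" by a JSON object that holds its "fn" and its "kwargs", one argument or row to a line. apply_moves: Moves the arm, as the interface text tells. Its arguments: {"type":"object","properties":{"motion":{"type":"array","items":{"type":"array","items":{"type":"array","items":{"type":"number"}}}},"newtons":{"type":"number"}},"required":["motion"]}

```bash
mkdir -p pics && python3 - <<'E'
from station import arm, imaging
import cv2,numpy as np
for n in ["scene","side"]:
    f=imaging.grab_frame(n); np.savez(f"pics/{n}0.npz",**f)
    cv2.imwrite(f"pics/{n}0.png",f["image"][:,:,::-1])
    print(n,{k:(np.round(v,4).tolist() if k!="image" else 0) for k,v in f.items()})
s=arm.get_state();print(s)
E
```

```text
scene {'image': 0, 'vertical_fov': 56.3222, 'cx': 261.4706, 'cy': 193.8985, 'cam_to_world': [[-0.5846, -0.6271, 0.5147, 0.9932], [0.8113, -0.4609, 0.3598, 0.3701], [0.0116, 0.6279, 0.7782, 0.7428], [0.0, 0.0, 0.0, 1.0]]}
side {'image': 0, 'vertical_fov': 42.8701, 'cx': 258.25, 'cy': 193.3284, 'cam_to_world': [[-0.7771, 0.3446, -0.5266, 0.0004], [-0.6293, -0.4336, 0.6449, 0.7357], [-0.006, 0.8326, 0.5538, 0.6627], [0.0, 0.0, 0.0, 1.0]]}
{'time_s': 0.1, 'joint_pos': array([-7.02093295e+01,  1.58762305e+01, -1.59118553e+00,  7.26515528e+01,
       -1.02171303e-03,  8.40746280e+01]), 'joint_velocities': array([-0.02453574, -0.04981316,  0.22385591,  0.02599392,  0.08366031,
        0.03722301]), 'effort': array([ 2.66199095e-04, -4.46707499e+01,  2.96129179e+01,  8.46888724e-03,
       -6.56541147e-05, -2.10049343e-06]), 'position': array([ 0.27092501, -0.56242428,  0.2302364 ]), 'tool_rot': array([[ 9.00955627e-01,  4.33910636e-01, -7.19815313e-04],
       [ 4.33911188e-01, -9.00953543e-01,  1.94771885e-03],
       [ 1.96615766e-04, -2.06714417e-03, -9.99997844e-01]]), 'force': array([-0.14150366, -0.23444461, -0.84286313]), 'ft_torque': array([0.02816313, 0.0342164 , 0.02288833]), 'finger_gap': 0.9996034376464116}
```

View pics/scene0.png

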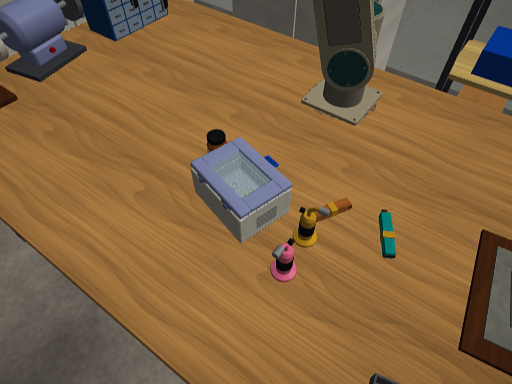

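View pics/side0.png

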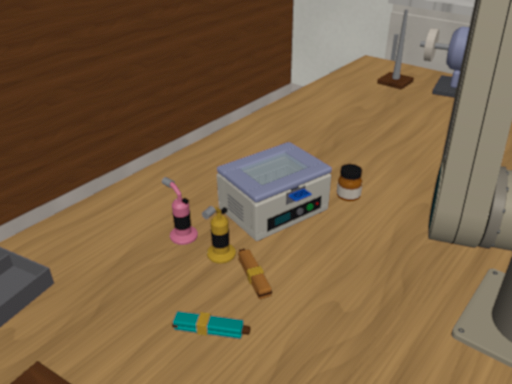

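The scene view shows the lavender lid at about (242,180), the blue tab at (272,161), and the jar at (216,140). The amber torch is at (306,228) next to a pink look-alike at (285,262). The wooden clamp is at (330,210) next to a turquoise look-alike at (388,233). The side view agrees: tab (299,195), jar (350,182), brass torch (220,237), clamp (255,272).

```bash
cat > h.py <<'E'
import numpy as np,cv2
def load(n): return dict(np.load(f"pics/{n}.npz"))
def ray(f,uv):
    uv=np.atleast_2d(np.float64(uv)); F=192/np.tan(np.radians(f["vertical_fov"]/2))
    d=np.c_[(uv[:,0]-f["cx"])/F,-(uv[:,1]-f["cy"])/F,-np.ones(len(uv))]
    M=f["cam_to_world"]; return M[:3,3],d@M[:3,:3].T
def plane(f,uv,z):
    o,d=ray(f,uv); return o+d*((z-o[2])/d[:,2:])
def mask(f,lo,hi,box):
    m=cv2.inRange(cv2.cvtColor(f["image"],cv2.COLOR_RGB2HSV),lo,hi); k=np.zeros_like(m)
    x0,y0,x1,y1=box; k[y0:y1,x0:x1]=m[y0:y1,x0:x1]; return k
def big(m): return max(cv2.findContours(m,cv2.RETR_EXTERNAL,cv2.CHAIN_APPROX_NONE)[0],key=cv2.contourArea)[:,0]
E
python3 - <<'E'
from h import *
np.set_printoptions(precision=4,suppress=True)
B={"scene0":((180,130,300,245),(255,145,290,175),(295,200,320,250),(312,195,356,222),(200,125,232,155)),
   "side0":((205,135,340,240),(280,180,320,210),(205,205,238,265),(236,246,274,298),(335,160,365,202))}
for n,b in B.items():
    f=load(n); c=big(mask(f,(112,35,90),(130,140,255),b[0]))
    P=plane(f,c,.12)[:,:2]; r=cv2.minAreaRect((P*1000).astype(np.float32)); print(n,"lid",r, cv2.boxPoints(r).tolist())
    q=cv2.approxPolyDP(cv2.convexHull(c),6,True)[:,0]; print(q.tolist(), plane(f,q,.12)[:,:2].tolist())
    t=big(mask(f,(105,180,60),(122,255,255),b[1])); print("tab",t.mean(0),plane(f,t,.098)[:,:2].mean(0),cv2.boundingRect(t))
    for nm,bb,z in(("torch",b[2],.0),("clamp",b[3],.0115),("jar",b[4],.0375)):
        m=mask(f,(5,110,40),(30,255,255),bb); x=f["image"]
    s=f["image"]; 
a,b=load("scene0")["image"],load("side0")["image"]
z=lambda im,x,y:cv2.resize(im[y:y+150,x:x+130],None,fx=3,fy=3,interpolation=cv2.INTER_CUBIC)
cv2.imwrite("pics/c1.png",np.hstack([z(a,185,120),z(b,210,140)])[:,:,::-1])
# hand-picked: bottoms
for n,u in {"scene0":[(306,240),(216,152)],"side0":[(221,256),(349,195)]}.items(): print(n,"torch,jar foot",plane(load(n),u,.0)[:,:2].tolist())
print("clamp",plane(load("scene0"),[(350,205),(312,214)],.012)[:,:2].tolist(),plane(load("side0"),[(265,294),(243,252)],.012)[:,:2].tolist())
E
```

```text
scene0 lid ((558.6861572265625, 5.886985778808594), (207.0446319580078, 150.70387268066406), 74.48053741455078) [[458.382568359375, -73.69927215576172], [603.5916748046875, -114.02245330810547], [658.98974609375, 85.4732437133789], [513.7806396484375, 125.79642486572266]]
[[239, 137], [291, 183], [242, 217], [191, 163]] [[0.4635779966922877, -0.07346649815724077], [0.5151158199158077, 0.11785591690280917], [0.6566881120138681, 0.085623281751955], [0.6039642319636742, -0.10917438269259533]]
tab [271.     160.8214] [0.4664 0.0289] (264, 156, 15, 11)
side0 lid ((547.8984375, 9.085662841796875), (206.92454528808594, 160.5706787109375), 74.36825561523438) [[442.7043151855469, -68.91674041748047], [597.3360595703125, -112.18305206298828], [653.092529296875, 87.08806610107422], [498.4608154296875, 130.3543701171875]]
[[330, 168], [257, 201], [218, 170], [287, 143]] [[0.4569551125695149, -0.0702393617614685], [0.5012160485803108, 0.12628862987907308], [0.6417160712054231, 0.08708922205141212], [0.5985101460370384, -0.10594415807427149]]
tab [299.2683 194.439 ] [0.468  0.0282] (290, 189, 20, 11)
scene0 torch,jar foot [[0.5542102101574973, 0.1969443118735152], [0.4527026198631521, -0.1731451874745048]]
side0 torch,jar foot [[0.5441338229707362, 0.19206956184738122], [0.4532606820292073, -0.16753477386814386]]
clamp [[0.4050086023636299, 0.23646514843162544], [0.4872442621319949, 0.1722878514694765]] [[0.39951245141542513, 0.22934842822902812], [0.5076284330076505, 0.16485453667304018]]
```

View pics/c1.png

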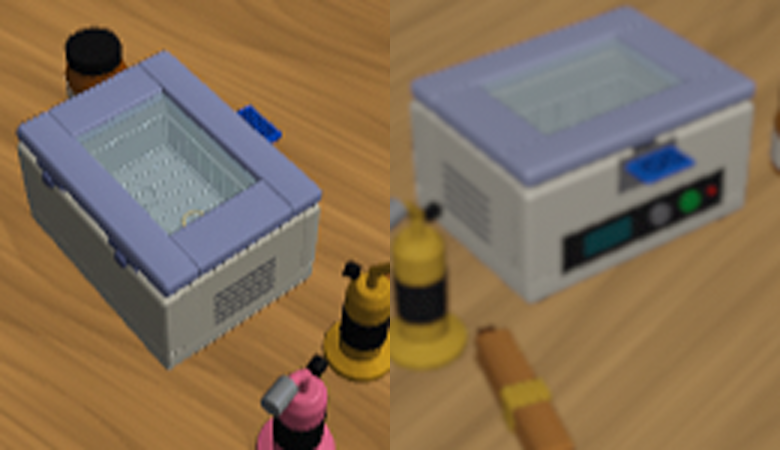

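The crop confirms the blue tab on the cleaner's front, and that the loose items stand to its sides. Cleaner: yaw about -15.6°, origin about (0.557, 0.006), so tab_pad is about (0.467, 0.030); the direct view of the tab agrees within 3 mm. First I shut the fingers and turn the tool so that its x points along the cleaner's -x.

Call:
{"fn": "apply_moves", "kwargs": {
  "motion": [
    [[0, 0, 0, 0, 0, -0.12, -1], [0, 0, 0, 0, 0, -0.12, -1], [0, 0, 0, 0, 0, -0.12, -1], [0, 0, 0, 0, 0, -0.12, -1], [0, 0, 0, 0, 0, -0.12, -1], [0, 0, 0, 0, 0, -0.12, -1], [0, 0, 0, 0, 0, -0.12, -1], [0, 0, 0, 0, 0, -0.12, -1]]
  ],
  "newtons": 20
}}

```text
time_s: 0.77
position: [0.2696, -0.5588, 0.2244]
tool_rot: [[0.124, 0.992, -0.004], [0.992, -0.124, 0.012], [0.012, -0.006, -1.0]]
force: [-0.6, -0.9, -0.3]
finger_gap: 0.005
```

Call:
{"fn": "apply_moves", "kwargs": {
  "motion": [
    [[0, 0, 0, 0, 0, -0.12, -1], [0, 0, 0, 0, 0, -0.12, -1], [0, 0, 0, 0, 0, -0.12, -1], [0, 0, 0, 0, 0, -0.12, -1], [0, 0, 0, 0, 0, -0.12, -1], [0, 0, 0, 0, 0, -0.12, -1], [0, 0, 0, 0, 0, -0.12, -1], [0, 0, 0, 0, 0, -0.12, -1]]
  ]
}}

```text
time_s: 1.43
position: [0.2682, -0.555, 0.2185]
tool_rot: [[-0.768, 0.64, -0.008], [0.64, 0.768, 0.023], [0.021, 0.012, -1.0]]
force: [-0.6, -0.7, 0.1]
finger_gap: 0.004
```

Call:
{"fn": "apply_moves", "kwargs": {
  "motion": [
    [[0, 0, 0, 0, 0, -0.12, -1], [0, 0, 0, 0, 0, -0.12, -1], [0, 0, 0, 0, 0, -0.12, -1], [0, 0, 0, 0, 0, -0.12, -1]]
  ]
}}

```text
time_s: 1.77
position: [0.2675, -0.5531, 0.2157]
tool_rot: [[-0.981, 0.194, -0.01], [0.194, 0.981, 0.028], [0.015, 0.026, -1.0]]
force: [0.2, 0.3, -0.2]
finger_gap: -0.002
```

```bash
cat > go.py <<'E'
import sys,numpy as np
from station import arm
from scipy.spatial.transform import Rotation as Ro
np.set_printoptions(precision=3,suppress=True)
O=np.array([.557,.0064,0]); C=Ro.from_euler('z',-15.6,degrees=True).as_matrix()
def go(xc,yc,z,tilt):
    "cleaner-frame target mm, tilt deg: prints total shift/turn in the present tool axes"
    s=arm.get_state(); R=s["tool_rot"]; p=s["position"]
    T=C@np.diag([-1,1,-1.])@Ro.from_euler('y',-tilt,degrees=True).as_matrix()
    print("t",s["time_s"],"cleanerframe",C.T@(p-O)*1e3,"zc",C.T@R[:,2],"F",C.T@s["force"],"gap",s["finger_gap"],"q",s["joint_pos"])
    print("shift",R.T@(O+C@(np.array([xc,yc,z])/1e3)-p)*1e3,"turn",Ro.from_matrix(R.T@T).as_rotvec())
if __name__=="__main__": go(*map(float,sys.argv[1:5]))
E
python3 go.py -120 0 220 0
```

```text
t 1.7667 cleanerframe [-128.346 -616.726  215.681] zc [-0.017  0.024 -1.   ] F [ 0.094  0.334 -0.177] gap -0.0017294707290790039 q [-70.214  16.411  -2.68   72.615   0.002 -59.042]
shift [-55.986 614.162  10.51 ] turn [ 0.025 -0.016  0.077]
```

Call:
{"fn": "apply_moves", "kwargs": {
  "motion": [
    [[0, 34, -2, 0, 0, 0.01, -1], [0, 34, -2, 0, 0, 0.01, -1], [0, 34, -2, 0, 0, 0.01, -1], [0, 34, -2, 0, 0, 0.01, -1], [0, 34, -2, 0, 0, 0.01, -1], [0, 34, -2, 0, 0, 0.01, -1], [0, 34, -2, 0, 0, 0.01, -1], [0, 34, -2, 0, 0, 0.01, -1]]
  ]
}}

```text
time_s: 2.43
position: [0.3279, -0.2826, 0.2324]
tool_rot: [[-0.96, 0.28, -0.014], [0.28, 0.959, 0.034], [0.023, 0.028, -0.999]]
force: [0.5, 0.2, 0.1]
finger_gap: -0.003
```

```bash
python3 go.py -120 0 200 0
```

```text
t 2.4333 cleanerframe [-142.978 -339.981  232.443] zc [-0.022  0.029 -0.999] F [0.416 0.368 0.08 ] gap -0.0034935519291322647 q [-49.76   -2.619 -22.332  72.273   0.631 -33.493]
shift [-19.8   339.181  41.619] turn [ 0.028 -0.023 -0.012]
```

Call:
{"fn": "apply_moves", "kwargs": {
  "motion": [
    [[0, 34, 0, 0.004, 0, 0, -1], [0, 34, 0, 0.004, 0, 0, -1], [0, 34, 0, 0.004, 0, 0, -1], [0, 34, 0, 0.004, 0, 0, -1], [0, 34, 0, 0.004, 0, 0, -1], [0, 34, 0, 0.004, 0, 0, -1], [0, 34, 0, 0.004, 0, 0, -1], [0, 34, 0, 0, 0, 0, -1]]
  ]
}}

```text
time_s: 3.1
position: [0.4029, -0.0076, 0.235]
tool_rot: [[-0.958, 0.285, -0.022], [0.284, 0.959, 0.006], [0.023, -0.0, -1.0]]
force: [-0.6, -0.3, 0.2]
finger_gap: 0.0
```

Call:
{"fn": "apply_moves", "kwargs": {
  "motion": [
    [[0, 20, 2, 0, -0.06, 0, -1], [0, 20, 2, 0, -0.06, 0, -1], [0, 15, 2, 0, -0.06, 0, -1], [0, 10, 2, 0, -0.06, 0, -1], [0, 0, 2, 0, -0.06, 0, -1], [0, 0, 2, 0, -0.06, 0, -1]]
  ]
}}

```text
time_s: 3.6
position: [0.4264, 0.0641, 0.2224]
tool_rot: [[-0.903, 0.274, 0.331], [0.259, 0.962, -0.091], [-0.344, 0.004, -0.939]]
force: [-0.6, 0.2, 0.2]
finger_gap: -0.002
```

```bash
python3 go.py -94 0 135 20
```

```text
t 3.6 cleanerframe [-141.277   20.486  222.391] zc [ 0.344  0.002 -0.939] F [-0.665  0.056  0.189] gap -0.002176747270213926 q [  4.49  -16.991 -37.906  50.087  -6.697  19.331]
shift [-14.498 -20.542  98.285] turn [ 0.002  0.002 -0.007]
```

Call:
{"fn": "apply_moves", "kwargs": {
  "motion": [
    [[-4, -5, 20, 0, 0, 0, -1], [-4, -5, 20, 0, 0, 0, -1], [-3, -5, 20, 0, 0, 0, -1], [-2, -5, 20, 0, 0, 0, -1], [-1, 0, 14, 0, 0, 0, -1], [0, 0, 0, 0, 0, 0, -1]]
  ]
}}

```text
time_s: 4.1
position: [0.4599, 0.0345, 0.1337]
tool_rot: [[-0.904, 0.267, 0.333], [0.252, 0.964, -0.088], [-0.344, 0.004, -0.939]]
force: [-0.9, 0.5, -0.3]
finger_gap: -0.003
```

```bash
python3 go.py -95 0 108 20; python3 - <<'E'
from station import imaging
import cv2,numpy as np
I=[]
for n,(x,y) in {"side":(225,110),"scene":(180,70)}.items():
    f=imaging.grab_frame(n); np.savez(f"pics/{n}1.npz",**f); I.append(cv2.resize(f["image"][y:y+140,x:x+130],None,fx=3,fy=3,interpolation=cv2.INTER_CUBIC))
cv2.imwrite("pics/c2.png",np.hstack(I)[:,:,::-1])
E
```

```text
t 4.1 cleanerframe [-101.048    1.007  133.685] zc [ 0.344  0.004 -0.939] F [-1.002  0.27  -0.294] gap -0.002782436539897788 q [ -0.668  -8.641 -43.504  35.559  -4.845  14.042]
shift [ 3.167 -1.123 26.192] turn [0.004 0.003 0.   ]
```

View pics/c2.png

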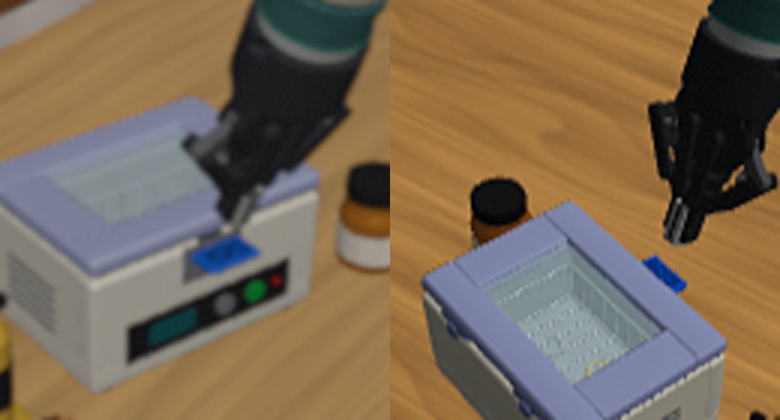

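The shut fingertips stand just above and in front of the tab (side view: tip about (304,184), tab (299,195)). I aim 4 mm further in so that the tip's lower corner lands on the pad.

Call:
{"fn": "apply_moves", "kwargs": {
  "motion": [
    [[0, 0, 9, 0, 0, 0, -1], [0, 0, 9, 0, 0, 0, -1], [-1, 0, 8, 0, 0, 0, -1], [0, 0, 0, 0, 0, 0, -1]]
  ]
}}

```text
time_s: 4.53
position: [0.4733, 0.0328, 0.1136]
tool_rot: [[-0.902, 0.266, 0.342], [0.251, 0.964, -0.088], [-0.353, 0.007, -0.936]]
force: [-0.9, -0.6, 0.8]
finger_gap: -0.001
```

```bash
python3 go.py -91 0 92 20
```

```text
t 4.5333 cleanerframe [-87.72    2.898 113.57 ] zc [ 0.353  0.007 -0.936] F [-0.677 -0.85   0.85 ] gap -0.0014685638293342076 q [ -0.945  -5.813 -44.208  31.467  -4.711  13.686]
shift [10.681 -3.028 19.004] turn [0.007 0.011 0.001]
```

Call:
{"fn": "apply_moves", "kwargs": {
  "motion": [
    [[5, -2, 3, 0, 0.01, 0, -1], [2, -1, 3, 0, 0, 0, -1], [1, 0, 3, 0, 0, 0, -1]]
  ]
}}

```text
time_s: 4.78
position: [0.4689, 0.0312, 0.1022]
tool_rot: [[-0.905, 0.265, 0.333], [0.251, 0.964, -0.085], [-0.344, 0.007, -0.939]]
force: [-1.5, 0.1, 0.4]
finger_gap: 0.0
```

```bash
python3 go.py -91 0 92 20
```

```text
t 4.7833 cleanerframe [-91.521   0.184 102.218] zc [ 0.344  0.008 -0.939] F [-1.477 -0.334  0.433] gap 0.00020111964612462706 q [ -1.328  -5.105 -45.08   30.382  -4.423  13.345]
shift [ 3.024 -0.257  9.772] turn [0.008 0.002 0.001]
```

Near contact, at the right spot. Press straight down.

Call:
{"fn": "apply_moves", "kwargs": {
  "motion": [
    [[1, 0, 3, 0, 0, 0, -1], [1, 0, 3, 0, 0, 0, -1]]
  ]
}}

```text
time_s: 4.95
position: [0.4693, 0.0311, 0.0958]
tool_rot: [[-0.904, 0.265, 0.334], [0.251, 0.964, -0.085], [-0.345, 0.007, -0.939]]
force: [-0.9, -0.6, 2.8]
finger_gap: 0.002
```

```bash
python3 go.py -92 0 92 20
```

```text
t 4.95 cleanerframe [-91.098   0.196  95.783] zc [ 0.345  0.008 -0.939] F [-0.68  -0.769  2.805] gap 0.001591825193827667 q [ -1.336  -4.504 -45.535  29.273  -4.428  13.343]
shift [ 2.151 -0.219  3.239] turn [0.008 0.003 0.001]
```

Call:
{"fn": "apply_moves", "kwargs": {
  "motion": [
    [[1, 0, 3, 0, 0, 0, -1], [1, 0, 3, 0, 0, 0, -1]]
  ]
}}

```text
time_s: 5.12
position: [0.4707, 0.0308, 0.0909]
tool_rot: [[-0.903, 0.265, 0.337], [0.251, 0.964, -0.086], [-0.347, 0.007, -0.938]]
force: [-27.6, 3.9, 49.8]
finger_gap: -0.001
```

```bash
python3 go.py -92 0 92 20; python3 - <<'E'
from station import imaging
import cv2,numpy as np
f=imaging.grab_frame("side"); np.savez("pics/side2.npz",**f)
cv2.imwrite("pics/c3.png",cv2.resize(f["image"][90:260,190:370],None,fx=3,fy=3,interpolation=cv2.INTER_CUBIC)[:,:,::-1])
E
```

```text
t 5.1167 cleanerframe [-89.65    0.26   90.869] zc [ 0.347  0.007 -0.938] F [-27.642  -3.665  49.781] gap -0.0009404043377458644 q [ -1.329  -3.962 -45.857  28.257  -4.497  13.339]
shift [ 1.811 -0.244 -1.879] turn [0.007 0.006 0.001]
```

View pics/c3.png

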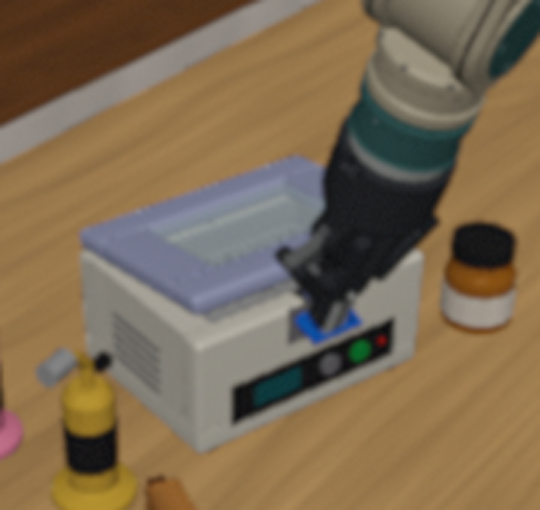

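The lid has unlatched and is rising (front gap visible at about (210,300) in the crop). But the pad is at its stop, with 57 N on it, so I retreat at once.

Call:
{"fn": "apply_moves", "kwargs": {
  "motion": [
    [[2, 0, -5, 0, 0, 0, -1], [6, 0, -8, 0, 0, 0, -1], [12, 0, -12, 0, 0, 0, -1], [15, 0, -15, 0, 0, 0, -1], [15, 0, -15, 0, 0, 0, -1], [15, 0, -15, 0, 0, 0, -1]]
  ]
}}

```text
time_s: 5.67
position: [0.3878, 0.0533, 0.1357]
tool_rot: [[-0.903, 0.268, 0.337], [0.253, 0.963, -0.087], [-0.348, 0.007, -0.937]]
force: [-0.2, -0.4, 1.1]
finger_gap: 0.001
```

```bash
python3 go.py -150 -40 190 45
```

```text
t 5.6667 cleanerframe [-175.62    -0.335  135.716] zc [ 0.348  0.007 -0.937] F [-0.098 -0.471  1.082] gap 0.0005862384663635942 q [  2.783 -17.446 -49.476  38.423  -5.93   17.357]
shift [-42.972 -39.324 -42.231] turn [ 0.007 -0.43  -0.003]
```

Call:
{"fn": "apply_moves", "kwargs": {
  "motion": [
    [[-15, -10, -17, 0, 0, 0, -1], [-15, -10, -17, 0, 0, 0, -1], [-15, -10, -17, 0, 0, 0, -1], [-15, -10, -17, 0, 0, 0, -1], [0, 0, 0, 0, -0.1, 0, -1], [0, 0, 0, 0, -0.1, 0, -1], [0, 0, 0, 0, -0.1, 0, -1], [0, 0, 0, 0, -0.1, 0, -1]]
  ]
}}

```text
time_s: 6.33
position: [0.4048, 0.0047, 0.2265]
tool_rot: [[-0.692, 0.265, 0.672], [0.196, 0.964, -0.178], [-0.695, 0.009, -0.719]]
force: [-1.2, 0.3, -0.8]
finger_gap: 0.005
```

```bash
python3 go.py -110 -40 235 45; python3 - <<'E'
from station import imaging
import cv2,numpy as np
f=imaging.grab_frame("side"); np.savez("pics/side3.npz",**f)
g=imaging.grab_frame("scene"); np.savez("pics/scene3.npz",**g)
cv2.imwrite("pics/c4.png",np.hstack([cv2.resize(f["image"][60:260,190:370],None,fx=2.2,fy=2.2),cv2.resize(g["image"][60:260,150:330],None,fx=2.2,fy=2.2)])[:,:,::-1])
E
```

```text
t 6.3333 cleanerframe [-146.129  -42.565  226.527] zc [ 0.695  0.009 -0.719] F [-1.238 -0.044 -0.777] gap 0.004567945430632671 q [ -2.173 -36.59  -57.269  26.008  -8.782   9.899]
shift [-31.862   2.49   19.035] turn [ 0.009 -0.017 -0.003]
```

View pics/c4.png

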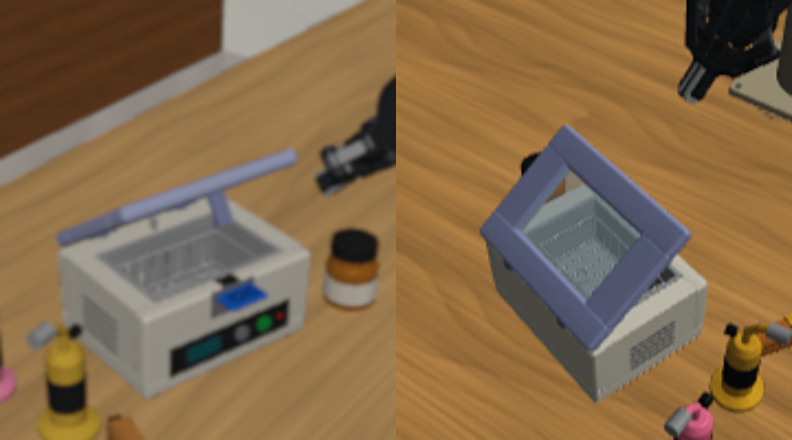

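The lid has sprung up (front edge at about (294,155) left crop), the tab is back, and the tongue is in the middle at (222,205). The jar and torch are untouched. Next I line up beside the tongue.

Call:
{"fn": "apply_moves", "kwargs": {
  "motion": [
    [[-10, 1, 6, 0, 0, 0, -1], [-10, 1, 6, 0, 0, 0, -1], [-10, 0, 6, 0, -0.01, 0, -1], [0, 0, 0, 0, 0, 0, -1], [0, 0, 0, 0, 0, 0, -1], [0, 0, 0, 0, 0, 0, -1], [0, 0, 0, 0, 0, 0, -1]]
  ]
}}

```text
time_s: 7.02
position: [0.4407, -0.0023, 0.231]
tool_rot: [[-0.698, 0.262, 0.666], [0.195, 0.965, -0.176], [-0.689, 0.007, -0.725]]
force: [0.3, -0.8, -0.3]
finger_gap: 0.003
```

```bash
python3 go.py -24 -40 161 45; python3 - <<'E'
from station import imaging
from h import *; from go import O,C
f=imaging.grab_frame("side"); np.savez("pics/side4.npz",**f)
c=big(mask(f,(112,35,60),(130,160,255),(200,90,345,190)))
u=c[c[:,0].argmax()]; o,d=ray(f,u); o=C.T@(o-O); d=C.T@d[0]
k=(-.1025-o[1])/d[1]; P=o+k*d; v=P-[.072,-.1025,.104]
print("corner px",u,"cleaner",P,"r",np.hypot(v[0],v[2]),"angle",np.arctan2(v[2],-v[0]))
E
```

```text
t 7.0167 cleanerframe [-109.716  -39.649  230.976] zc [ 0.689  0.01  -0.725] F [ 0.499 -0.671 -0.309] gap 0.002665600875312991 q [ -3.667 -30.882 -54.535  23.339  -7.616   8.705]
shift [-13.922  -1.46  109.763] turn [ 0.01  -0.025 -0.   ]
corner px [322 128] cleaner [-0.04  -0.103  0.201] r 0.14796598086647725 angle 0.714811925873151
```

The lid edge is measured at r = 148 mm and angle 0.71, which agrees with the description. I slide the fingers in under the lid beside the tongue.

Call:
{"fn": "apply_moves", "kwargs": {
  "motion": [
    [[-2, 0, 18, 0, 0, 0, -1], [-2, 0, 18, 0, 0, 0, -1], [-2, 0, 18, 0, -0.01, 0, -1], [-2, 0, 18, 0, -0.01, 0, -1], [-2, 0, 15, 0, 0, 0, -1]]
  ]
}}

```text
time_s: 7.48
position: [0.5098, -0.0194, 0.1795]
tool_rot: [[-0.677, 0.26, 0.688], [0.189, 0.966, -0.178], [-0.711, 0.01, -0.703]]
force: [-0.3, 1.1, 0.9]
finger_gap: -0.003
```

```bash
python3 go.py -10 -40 175 45
```

```text
t 7.4833 cleanerframe [-38.501 -37.533 179.462] zc [ 0.711  0.013 -0.703] F [-0.606  0.983  0.937] gap -0.0025890442189549557 q [ -5.955 -16.64  -55.831   5.797  -6.091   6.828]
shift [-16.866  -2.769  23.371] turn [ 0.013  0.006 -0.   ]
```

Call:
{"fn": "apply_moves", "kwargs": {
  "motion": [
    [[-5, 0, 2, 0, 0, 0, -1], [-5, 0, 2, 0, 0, 0, -1], [-5, 0, 1, 0, 0, 0, -1], [-5, 0, 1, 0, 0, 0, -1]]
  ]
}}

```text
time_s: 7.82
position: [0.5254, -0.0241, 0.185]
tool_rot: [[-0.685, 0.26, 0.681], [0.19, 0.966, -0.177], [-0.703, 0.008, -0.711]]
force: [-0.4, 0.6, 0.7]
finger_gap: -0.002
```

```bash
python3 go.py -3 -40 201 45
```

```text
t 7.8167 cleanerframe [-22.236 -37.906 185.005] zc [ 0.703  0.012 -0.711] F [-0.507  0.441  0.736] gap -0.0021532129530097356 q [ -6.523 -14.994 -53.56    7.018  -5.674   6.424]
shift [-24.922  -2.141   2.134] turn [ 0.012 -0.005  0.001]
```

Call:
{"fn": "apply_moves", "kwargs": {
  "motion": [
    [[-6, 0, 1, 0, 0, 0, -1], [-6, 0, 1, 0, 0, 0, -1], [-6, 0, 1, 0, 0, 0, -1], [-6, 0, 1, 0, 0, 0, -1], [-6, 0, 2, 0, 0, 0, -1], [-6, 0, 2, 0, 0, 0, -1], [-6, 0, 2, 0, 0, 0, -1]]
  ]
}}

```text
time_s: 8.4
position: [0.5645, -0.0347, 0.2138]
tool_rot: [[-0.681, 0.26, 0.684], [0.19, 0.966, -0.178], [-0.707, 0.009, -0.707]]
force: [0.0, 0.8, -1.3]
finger_gap: -0.002
```

```bash
python3 go.py 64 -40 221 45; python3 - <<'E'
from station import imaging
import cv2,numpy as np
f=imaging.grab_frame("side"); g=imaging.grab_frame("scene")
cv2.imwrite("pics/c5.png",np.hstack([cv2.resize(f["image"][60:260,190:370],None,fx=2.2,fy=2.2),cv2.resize(g["image"][60:260,150:330],None,fx=2.2,fy=2.2)])[:,:,::-1])
E
```

```text
t 8.4 cleanerframe [ 18.227 -37.532 213.818] zc [ 0.707  0.013 -0.707] F [-0.176  0.76  -1.316] gap -0.0018167114608319472 q [ -7.477 -12.631 -48.06    9.793  -5.005   5.719]
shift [-37.446  -2.841  27.249] turn [ 0.013 -0.     0.001]
```

View pics/c5.png

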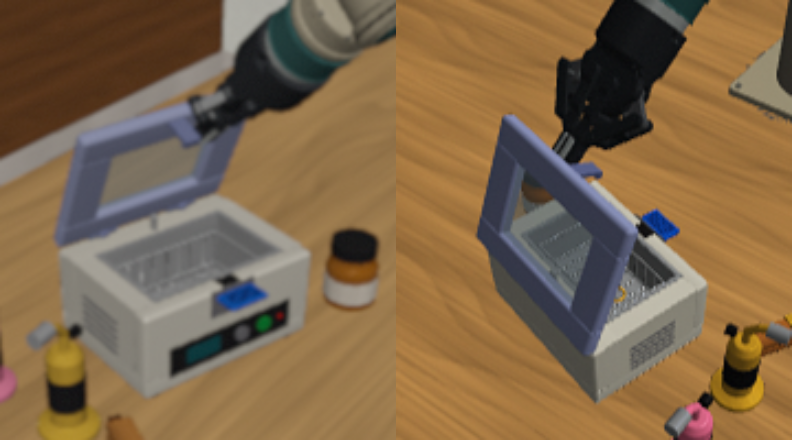

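The lid is at about 1.2 rad and following the fingertips beside the tongue; the bystanders are untouched. I keep pushing slowly.

Call:
{"fn": "apply_moves", "kwargs": {
  "motion": [
    [[-5, 0, 4, 0, 0, 0, -1], [-5, 0, 4, 0, 0, 0, -1], [-5, 0, 4, 0, 0, 0, -1], [-5, 0, 4, 0, 0, 0, -1], [-5, 0, 4, 0, 0, 0, -1], [-5, 0, 4, 0, 0, 0, -1], [-5, 0, 4, 0, 0, 0, -1]]
  ]
}}

```text
time_s: 9.08
position: [0.6125, -0.0474, 0.2202]
tool_rot: [[-0.68, 0.26, 0.686], [0.189, 0.966, -0.178], [-0.709, 0.009, -0.705]]
force: [-0.4, 0.7, 0.4]
finger_gap: 0.0
```

```bash
python3 go.py 84 -40 220 45
```

```text
t 9.0833 cleanerframe [ 67.905 -36.939 220.228] zc [ 0.709  0.013 -0.705] F [-0.553  0.553  0.373] gap 5.245250533344356e-05 q [ -8.38   -7.363 -43.226   9.165  -4.367   5.072]
shift [-11.191  -3.217  11.527] turn [0.013 0.002 0.001]
```

Call:
{"fn": "apply_moves", "kwargs": {
  "motion": [
    [[-3, 0, 3, 0, 0, 0, -1], [-3, 0, 3, 0, 0, 0, -1], [-3, 0, 3, 0, 0, 0, -1], [-2, 0, 3, 0, 0, 0, -1], [0, 0, 0, 0, 0, 0, -1], [0, 0, 0, 0, 0, 0, -1], [0, 0, 0, 0, 0, 0, -1]]
  ]
}}

```text
time_s: 9.67
position: [0.6321, -0.0528, 0.22]
tool_rot: [[-0.679, 0.26, 0.687], [0.189, 0.966, -0.178], [-0.709, 0.009, -0.705]]
force: [-0.3, 0.3, 0.2]
finger_gap: 0.002
```

```bash
python3 go.py -60 -40 260 45; python3 - <<'E'
from station import imaging
import cv2,numpy as np
f=imaging.grab_frame("side"); g=imaging.grab_frame("scene")
cv2.imwrite("pics/c6.png",np.hstack([cv2.resize(f["image"][60:260,190:370],None,fx=2.2,fy=2.2),cv2.resize(g["image"][60:260,150:330],None,fx=2.2,fy=2.2)])[:,:,::-1])
E
```

```text
t 9.6667 cleanerframe [ 88.256 -36.79  219.959] zc [ 0.709  0.013 -0.705] F [-0.369  0.216  0.176] gap 0.00197545127911914 q [ -8.698  -5.097 -41.376   8.672  -4.15    4.866]
shift [  76.069   -1.471 -133.434] turn [0.013 0.003 0.   ]
```

View pics/c6.png

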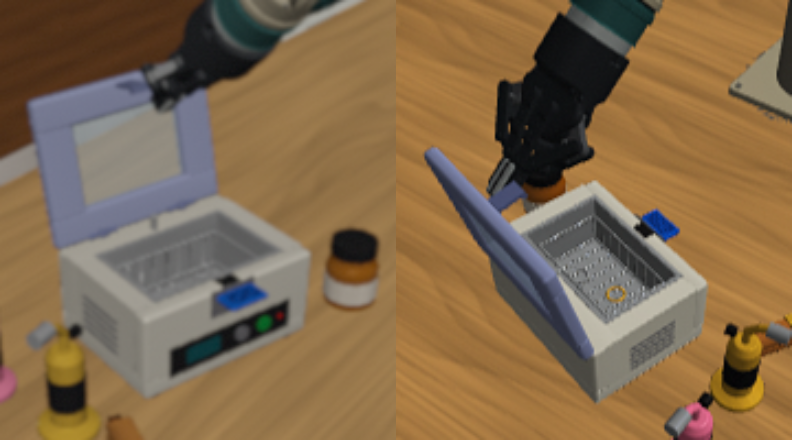

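The lid leans well past upright, and the tip is beside the tongue. I back away.

Call:
{"fn": "apply_moves", "kwargs": {
  "motion": [
    [[8, 0, -8, 0, 0, 0, -1], [10, 0, -16, 0, 0, 0, -1], [12, 0, -20, 0, 0, 0, -1], [12, 0, -22, 0, 0, 0, -1], [12, 0, -22, 0, 0, 0, -1], [12, 0, -22, 0, 0, 0, -1], [10, 0, -20, 0, 0, 0, -1], [0, 0, 0, 0, 0, 0, -1]]
  ]
}}

```text
time_s: 10.43
position: [0.4791, -0.0127, 0.2547]
tool_rot: [[-0.682, 0.26, 0.683], [0.19, 0.966, -0.178], [-0.706, 0.009, -0.708]]
force: [0.2, -1.0, 0.1]
finger_gap: 0.001
```

Call:
{"fn": "apply_moves", "kwargs": {
  "motion": [
    [[0, 0, -15, 0, 0, 0, -1], [0, 0, -15, 0, 0, 0, -1], [0, 0, 0, 0, 0, 0, -1], [0, 0, 0, 0, 0, 0, -1], [0, 0, 0, 0, 0, 0, -1], [0, 0, 0, 0, 0, 0, -1], [0, 0, 0, 0, 0, 0, -1], [0, 0, 0, 0, 0, 0, -1]]
  ]
}}

```text
time_s: 11.1
position: [0.4549, -0.0066, 0.2728]
tool_rot: [[-0.683, 0.259, 0.683], [0.189, 0.966, -0.177], [-0.705, 0.009, -0.709]]
force: [-0.3, 0.7, 0.3]
finger_gap: 0.001
```

```bash
python3 go.py -60 -40 260 45; python3 - <<'E'
from station import imaging
from h import *; from go import O,C
for n,b in {"side":(190,60,310,200),"scene":(150,60,300,240)}.items():
    f=imaging.grab_frame(n); np.savez(f"pics/{n}9.npz",**f)
    a=load(n+"0")["image"]; 
    if n=="side":
        c=big(mask(f,(112,35,60),(130,160,255),b)); u=c[(c.sum(1)).argmin()]  # top-left = +y far edge corner
        o,d=ray(f,u); o=C.T@(o-O); d=C.T@d[0]; P=o+(.1025-o[1])/d[1]*d; v=P-[.072,.1025,.104]
        print(u,P,np.hypot(v[0],v[2]),np.arctan2(v[2],-v[0]))
    B={"side":[(205,205,238,265),(236,246,274,298),(335,160,365,202)],"scene":[(295,200,320,250),(312,195,356,222),(200,125,232,155)]}[n]
    print(n,[float(cv2.absdiff(a,f["image"])[y0:y1,x0:x1].mean().round(1)) for x0,y0,x1,y1 in B])
    I=cv2.resize(f["image"][60:300,150:370],None,fx=1.8,fy=1.8); J=I if n=="side" else np.hstack([J,I])
cv2.imwrite("pics/c7.png",J[:,:,::-1])
E
```

```text
t 11.1 cleanerframe [-94.787 -40.    272.793] zc [ 0.705  0.013 -0.709] F [-0.448  0.569  0.3  ] gap 0.0007058981742871292 q [ -4.427 -31.741 -50.47   26.856  -7.102   7.889]
shift [-15.636  -0.464  33.602] turn [ 0.013 -0.002  0.001]
[203 106] [0.103 0.102 0.254] 0.15304851591650748 1.772417473877145
side [2.0, 2.0, 2.0]
scene [2.4, 2.7, 16.8]
```

View pics/c7.png

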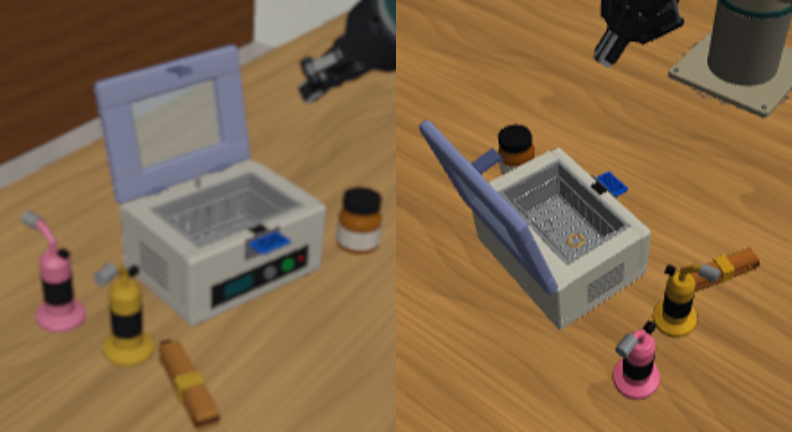

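The lid rests at about 1.77 rad against its stop, the tab is back up, the hand is clear, and the bystanders match their starting pictures. The one larger difference, at the jar in the scene view, is the lid now passing in front of it.

```bash
python3 -c "
from station import arm
print(arm.finish_job())"
```

```text
the job is handed in; nothing more can be done
None
```

The lid is open at its stop and the job is handed in, at about 11 s of the 42 s allowed; no verdict was reported. I pressed the blue tab with the shut fingertips, waited for the lid to spring up (measured 0.71 rad), then pushed it slowly past upright from beneath, beside the tongue, and backed off.

- **Lid and tab:** the last pictures put the lid at about 1.77 rad, within measuring error of its 1.80 stop. The tab is back up.
- **Hand:** it is clear of everything, with under 1 N on the force sensor.
- **Bystanders:** torch, jar and ring clamp look unmoved. In the side view they match their starting pictures. In the scene view the jar area differs, because the open lid now covers part of it.
- **Close call:** when the tab reached its stop the force briefly read about 57 N, just under the 60 N limit. I can't rule out a higher peak between readings, and I retreated at once.
- **Push contact:** the push force stayed near sensor noise (about 1 N), so I confirmed contact from the lid following the fingertips in the pictures, not from the force reading.

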